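# Lock the battery cover of the tracing light box

## Task

Shut the battery cover of the light box and lock it: set the fingertips in the slot of its round metal fastener, press the cover fully down and, while it is down, turn the fastener a quarter turn clockwise until it stops, so that the cover stays shut when you let go. Nothing needs gripping: do not raise the cover, and leave the pens and other things on the table and on the light box where they are.

Things in the scene. Friction and masses are not known exactly. Their poses are not given: they have to be found in the camera images.
- lightbox: Cordless tracing light box, white metal, fixed to the table, 290 (x) by 440 (y) by 80 mm high. Origin: centre of its underside, on the table; z up, -x is its front, towards the robot. White drawing pane on the +y side, top at 80 mm; battery bay with grey cover at the -y end. With the cover fully down the slot's centre is at (-60, -140, 80) mm in this frame.
- cover (a joint): Hinge of the battery cover, rad: 0 is fully down, flush with the box top, at its stop; it grows as the near (-x) edge rises. Starts ajar, 0.16 to 0.28. A spring lifts it and the hinge is stiff: let go unlocked, it springs up to about 0.1. About 5 N on the fastener presses it fully down. Locked, it settles at about 0.01.
- cover_hinge (a point): Middle of the cover's hinge line, on its top face, 85 mm to +x of the light box's origin; y lies along the hinge. The cover is a grey plastic plate reaching 190 mm from here towards the box's -x, 130 mm wide (y), 18 mm thick.
- cam (a joint): Quarter-turn fastener in the cover, rad: 0 open, 1.571 locked, a stop at each end; grows as it is turned clockwise seen from above. Drag about 0.12 N m. At 0 its slot runs along the box's x, square to the hinge; locked, along y, parallel to the hinge. Starts between 0 and 0.3.
- slot (a point): Centre of the slot's mouth, on the fastener's axis, level with the cover's top, 145 mm from the hinge; z out of the cover, x along the slot. The fastener is a bare cast-metal disc of 70 mm diameter, flush in the cover. The dark slot crosses the whole disc: 28 mm wide (33 at its chamfered mouth), 64 mm long at its sides, 72 at its middle, 14 mm deep. Tips set 20 to 25 mm apart along it turn it; closed ones slip.
- tongue (a point): Tip of the steel tongue under the fastener, inside the bay, unseen; a small dark pointer on the disc points the same way: to the box's -y when open, to -x when locked. Turned with the cover fully down (within 2 mm at the fastener), it slides beneath a lip in the bay's front and holds the cover. Turned with the cover up, it lands above the lip and keeps the cover from shutting.
- marker: Square-bodied marker pen, white with black cap, 132 x 15 x 14 mm, lying on the drawing pane. Origin: near its centre, underside; x along it. To be left alone.
- eraser: White eraser in a card sleeve, 24 x 50 x 13 mm, lying on the light box beside the cover. Origin: under its centre. To be left alone.
- sharpener: Small metal pencil sharpener, 16 x 25 x 12 mm, on the light box behind the cover. Origin: under its centre. To be left alone.
- ruler: Steel ruler, 30 x 310 x 4 mm, lying on the table in front of the light box. Origin: under its centre; y along it. To be left alone.
- tape: Roll of paper tape lying flat on the table at the -y side of the light box, 90 mm diameter, 25 mm high. Origin: under its centre. To be left alone.
- pen_pot: Dark metal pot with pens at the -y side of the light box, 72 mm diameter, 95 mm high, with the pens 155 mm high. Origin: under its centre. To be left alone.
- coffee_cup: Card coffee cup with a white lid, 88 mm diameter, 112 mm high, at the +y side of the light box. Origin: under its centre. To be left alone.

How it is judged:
By the outcome, as a careful person would: the job done as asked, in the order asked, and still so for the second after the job is handed in, with the robot touching nothing.
It also fails if it takes over 48 s, if anything falls off the work surface, if the arm or the gripper's body presses on something with over 40 N, if the wrist force passes 120 N, or if a joint passes its speed limit or range.

## Robot

A 7-joint arm with a two-finger parallel gripper is mounted at the origin on the work surface. World frame = base frame: x ahead of the robot, y to its left, z up, the work surface at z = 0. Lengths are in m, angles in rad, forces in N, time in s.
With the tool pointing down it reaches from about 0.4 to 0.875 m from the base axis. Payload 6.5 kg.
Tool frame: the origin (TCP) lies midway between the tips of the shut fingers; the grasp point (between the pads) lies 19 mm behind it; z points along the fingers, y is the line along which they close (so a half turn about z gives the same grasp; the last joint's range is limited). The gripper opens to 85 mm and grips with 20 to 120 N. Pads are 22 mm wide; open, the fingers measure 114 mm over their backs; the gripper's body (76 mm by 85 mm) begins 54 mm behind the grasp point. The pads swing forward as they close: fully open they stand 13 mm farther back than shut.
Start: joints at [-1.258, 0.536, -0.004, 1.538, 0.003, 1.067, -0.071], TCP at [0.24, 0.604, 0.231] pointing down, gripper open.
Joint ranges: [-2.7, 2.7], [-0.37, 2.16], [-1.27, 1.26], [0.24, 2.4], [-1.31, 4.45], [0.19, 1.91], [-2.76, 2.76]. Speed limits (rad/s): [2.39, 2.39, 3.14, 3.14, 3.14, 3.14, 3.14].

## Interface

Orientations are given as a unit quaternion [w, x, y, z].
In Python, from plant import arm gives the robot as it stands.
- The arm moves only by the tool drive_tool, never from a script. Its argument "deltas" is a list of rows, each a list of 2 entries, a list of its own where there are three numbers: the shift along the world's x, y, z in m, then the turn about the world's z in degrees. In form: [[[tx, ty, tz], turn], ...]. A call has exactly 8 rows; each row is the pose to reach, as a shift and turn from the pose commanded when the call began; what a row does not reach only later rows make up. A row lasts 1/12 s, in which the tool goes at most 41.7 mm and 7.16 degrees, less where a joint would pass 70% of its speed; a pose out of reach is approached as far as the arm can. A call with a gripper value outside its range is refused whole. "claw" is the gripper command: -1 is fully open, 1 is shut, values between are in proportion, set as the call begins (left out, the last holds). The fingers move at their own pace and stop on an object; "force" is the grip in N (left out, the last holds). Time passes only in rows, so rows that repeat a pose let the fingers close, or fill a call up. It gives the time, the measured TCP pose, the force, the opening and the grip force at its end, in the units of the state.
- arm.get_state(): the state, without advancing time (a new reading comes with each control period).
- arm.read_camera(name): name is "scene" or "side" or "wrist"; returns a dict with "frame" (384x512x3 uint8, blue, green, red), "range_z" (384x512 float32, m along the optical axis (not along the pixel's ray), 0 where there is no reading), "fx", "fy", "cx", "cy" (pixels), "xyz" and "orientation" of the camera in the world; the wrist camera has in their place "tool_from_camera" (4x4, takes a point from camera to tool coordinates, whose origin is the TCP and whose axes are the flange's). Camera axes: x right, y down, z forward; pixel columns grow to the right and rows downward; lengths in m; the calibration is good to about 2 mm. A picture is of the moment at which its call begins: read the wrist's pose just before it.
- arm.close_job(): hands the job in; it is judged then, once.
The state is a dict: "t": time; "joint_pos": joint angles; "qd": joint speeds; "tau": joint torques, N m; "tool_pos": TCP position; "tcp_rot": TCP orientation; "force": force on the tool from outside, world axes, zero at the start; "ft_torque": the same for the moment, N m; "gripper_width": finger opening in m; "grasp_force": force on a finger pad.
Only numpy, scipy, OpenCV 4.12 (cv2) and the standard library are available. Lean on these libraries where they do the work, as an engineer would, in place of code of your own. Each camera call takes 0.05 s, during which the arm holds its last target. There are 200 camera calls.

## Working session

There is one attempt and no reset: what is moved stays moved. The work goes in short steps, Python scripts to look and compute and a tool call to move; the robot and the scene stay as the last step left them, time stands still between calls to the robot, and variables do not carry over. Pictures are saved under pics/ and viewed, at most 10 in all, crops included, and the job is handed in when it is done.

Besides the shell and the picture viewer there is one more tool, called after "Call:" by a JSON object that holds its "op" and its "data", one argument or row to a line. drive_tool: Moves the arm, as the interface text tells. Its arguments: {"type":"object","properties":{"deltas":{"type":"array"},"claw":{"type":"number"},"force":{"type":"number"}},"required":["deltas"]}

```bash
mkdir -p pics; ls
cat > h.py <<'E'
import numpy as np, cv2
from scipy.spatial.transform import Rotation as R
from plant import arm
def q2m(q): return R.from_quat([q[1],q[2],q[3],q[0]]).as_matrix()
def cam(name):
    s=arm.get_state(); c=arm.read_camera(name); T=np.eye(4)
    if name=="wrist":
        T[:3,:3]=q2m(s["tcp_rot"]); T[:3,3]=s["tool_pos"]; T=T@np.array(c["tool_from_camera"])
    else:
        T[:3,:3]=q2m(c["orientation"]); T[:3,3]=c["xyz"]
    c["T"]=T; return c
def cloud(c):
    z=c["range_z"]; v,u=np.mgrid[:z.shape[0],:z.shape[1]]
    P=np.stack([(u-c["cx"])/c["fx"]*z,(v-c["cy"])/c["fy"]*z,z],-1)
    P=P@c["T"][:3,:3].T+c["T"][:3,3]; P[z==0]=np.nan; return P
def save(c,n): cv2.imwrite(f"pics/{n}.png",c["frame"])
E
python3 - <<'E'
from h import *
import pickle
s=arm.get_state(); print({k:np.round(v,3) for k,v in s.items()})
ims=[]
for n in ["scene","side"]:
    c=cam(n); pickle.dump(c,open(n+".pkl","wb")); print(n,np.round(c["T"],3).tolist(),c["fx"]); save(c,n)
E
```

```text
pics
{'t': np.float64(0.0), 'joint_pos': array([-1.258,  0.537, -0.004,  1.539,  0.003,  1.067, -0.071]), 'qd': array([-0.001, -0.001, -0.001, -0.   ,  0.001, -0.002, -0.002]), 'tau': array([ 0.0000e+00, -5.8341e+01,  1.0490e+00, -2.5910e+01,  1.2000e-02,
        1.0000e-02, -0.0000e+00]), 'tool_pos': array([0.24 , 0.603, 0.23 ]), 'tcp_rot': array([-0.   ,  0.188,  0.982, -0.001]), 'force': array([-0.444, -0.467,  0.111]), 'ft_torque': array([-0.033, -0.021, -0.008]), 'grasp_force': np.float64(0.0), 'gripper_width': np.float64(0.085)}
scene [[0.448, 0.701, -0.555, 1.126], [0.894, -0.363, 0.262, -0.139], [-0.018, -0.613, -0.79, 0.878], [0.0, 0.0, 0.0, 1.0]] 386.1377185751017
side [[0.967, -0.112, 0.227, 0.328], [-0.252, -0.491, 0.834, -0.734], [0.018, -0.864, -0.503, 0.61], [0.0, 0.0, 0.0, 1.0]] 455.60777163251964
```

View pics/scene.png

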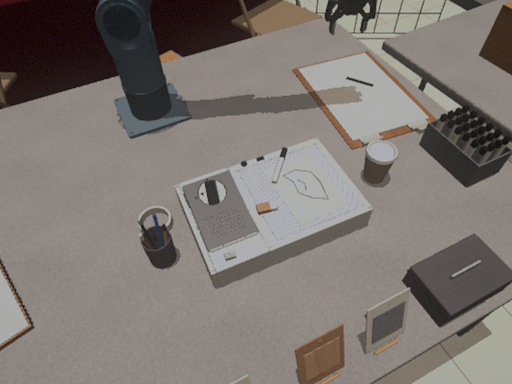

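View pics/side.png

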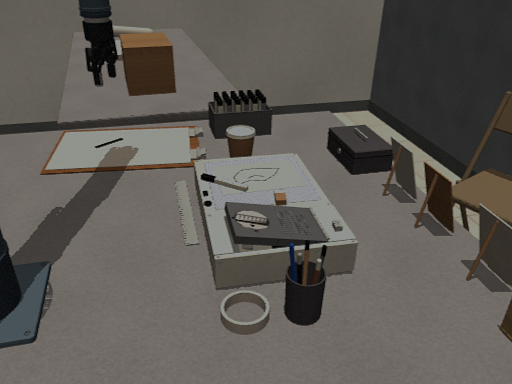

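The scene view shows the disc at about (212,192) with its dark slot and the light box around (270,205). The side view shows the raised cover with the disc at about (252,219), the tape at (245,312) and the pen pot at (304,292). Next I'll measure the box frame and the slot.

Run:
```python
from h import *
import pickle
c=pickle.load(open("scene.pkl","rb")); P=cloud(c); im=c["frame"]
# box top (z 70..90mm) in the neighbourhood
m=(abs(P[...,2]-.08)<.008); m[:, :170]=0; m[:,375:]=0; m[:140]=0; m[280:]=0
n,l,st,ce=cv2.connectedComponentsWithStats(m.astype(np.uint8),connectivity=4)
k=1+np.argmax(st[1:,4]); q=P[l==k]; print(st[k],"z med",np.median(q[:,2]))
r=cv2.minAreaRect((q[:,:2]*1000).astype(np.float32)); print("top rect",r); print(cv2.boxPoints(r))
# cover: grey region
hsv=cv2.cvtColor(im,cv2.COLOR_BGR2HSV)
for u,v in [(212,192),(205,186),(222,195),(225,225),(240,230),(195,215)]: print((u,v),im[v,u],np.round(P[v,u],3))
cr=im[150:260,160:290]; cv2.imwrite("pics/crop1.png",cv2.resize(cr,None,fx=5,fy=5,interpolation=cv2.INTER_CUBIC))
```

```text
[  175   140   199   137 11956] z med 0.08005045489853607
top rect ((584.8502807617188, 160.0108642578125), (440.77069091796875, 294.3638610839844), 87.49191284179688)
[[428.16516  -53.722626]
 [722.2471   -66.604095]
 [741.5354   373.74435 ]
 [447.4535   386.62582 ]]
(212, 192) [49 52 54] [0.512 0.025 0.095]
(205, 186) [60 62 65] [0.498 0.013 0.111]
(222, 195) [172 174 173] [0.54  0.042 0.103]
(225, 225) [115 117 122] [0.618 0.015 0.09 ]
(240, 230) [114 118 123] [0.645 0.043 0.084]
(195, 215) [114 117 122] [ 0.563 -0.041  0.098]
```

View pics/crop1.png

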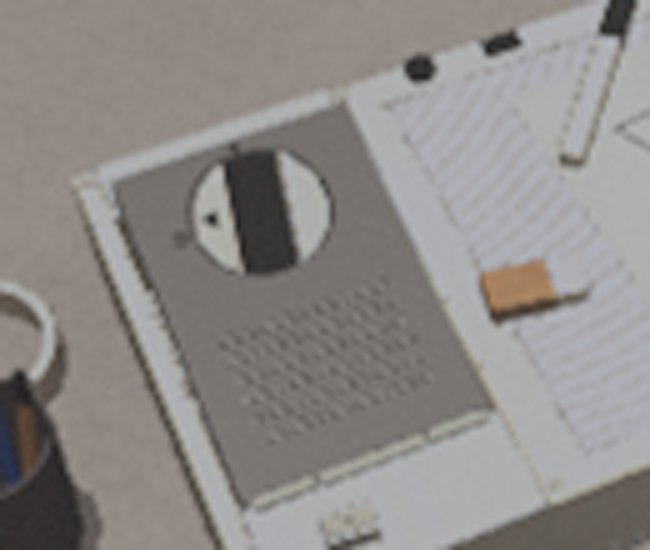

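The slot is the dark bar, running from about (210,181) to (214,204) in the full image. The pointer is at (202,194) and the eraser at (264,207). The box size matches the given dimensions. Next come the cover plane and the slot direction.

```bash
cat >> h.py <<'E'
C=np.array([.585,.160]); yaw=np.deg2rad(-2.5)
ex=np.array([np.cos(yaw),np.sin(yaw)]); ey=np.array([-ex[1],ex[0]])
def box(P): d=P[...,:2]-C; return np.stack([d@ex,d@ey,P[...,2]],-1)
def measure(c):
    P=cloud(c); B=box(P); im=c["frame"]; g=im.max(-1).astype(int)
    cov=(B[...,0]>-.1)&(B[...,0]<.08)&(abs(B[...,1]+.14)<.06)&(B[...,2]>.075)&(B[...,2]<.16)
    grey=cov&(g>80)&(g<145)&(B[...,0]>-.02)
    b=B[grey]; A=np.c_[b[:,0]-.085,np.ones(len(b))]; k,_,_,_=np.linalg.lstsq(A,b[:,2],rcond=None)
    th=np.arctan(-k[0]); print("cover theta",th,"hinge z",k[1],"n",len(b))
    # rays onto cover plane
    h,w=g.shape; v,u=np.mgrid[:h,:w]
    D=np.stack([(u-c["cx"])/c["fx"],(v-c["cy"])/c["fy"],np.ones_like(u)],-1)@c["T"][:3,:3].T
    o=c["T"][:3,3]; n=np.array([np.sin(th)*ex[0],np.sin(th)*ex[1],np.cos(th)])
    p0=np.r_[C+.085*ex-.14*ey,.08]
    t=((p0-o)@n)/(D@n); Q=o+D*t[...,None]; b=box(Q)
    s=(.085-b[...,0])/np.cos(th); y=b[...,1]   # distance from hinge along cover
    rr=np.hypot(s-.145,y+.14)
    br=(rr<.05)&(g>150); dk=(rr<.031)&(g<85)
    return th,s,y,br,dk,Q
E
python3 - <<'E'
from h import *
import pickle
for nm in ["scene","side"]:
    c=pickle.load(open(nm+".pkl","rb")); th,s,y,br,dk,Q=measure(c)
    both=(br|dk)
    print(nm,"bright",br.sum(),"disc s,y ranges",[np.percentile(a[br],[2,98]).round(4) for a in (s,y)])
    X=np.c_[s[dk],y[dk]]; m=X.mean(0); w,V=np.linalg.eigh(np.cov((X-m).T)); d=V[:,1]*np.sign(V[0,1])
    print("dark n",dk.sum(),"mean",m,"dir s,y",d,"deg",np.degrees(np.arctan2(d[1],d[0])),"len,wid",np.sqrt(w*12))
    print("world slot centre",Q[dk].mean(0), Q[dk][:,:2].ptp(0) if hasattr(Q,'ptp') else '')
E
```

```text
cover theta 0.1950404119564008 hinge z 0.07958479398529322 n 1852
scene bright 233 disc s,y ranges [array([0.1178, 0.1932]), array([-0.1725, -0.1089])]
dark n 217 mean [ 0.14454644 -0.14186415] dir s,y [0.98553374 0.16947934] deg 9.757547960610815 len,wid [0.02721298 0.05962603]
world slot centre [0.52206022 0.02074871 0.10801399] 
cover theta 0.1912413495288093 hinge z 0.07919146201122773 n 240
side bright 8 disc s,y ranges [array([0.1409, 0.1727]), array([-0.1583, -0.1196])]
dark n 86 mean [ 0.14227197 -0.15072924] dir s,y [0.99659767 0.08242013] deg 4.727688255539034 len,wid [0.03328367 0.05714861]
world slot centre [0.52379911 0.01179925 0.10704274]
```

Both views agree: the cover angle is about 0.193 rad and the slot centre is about (0.522, 0.022, 0.108). The slot line lies about 10° clockwise of box x, which is about -12° in the world and within the stated range. I'll approach above it and take a close look.

Call:
{"op": "drive_tool", "data": {
  "deltas": [
    [[0.018,-0.036,0],-5],
    [[0.035,-0.073,0],-10],
    [[0.053,-0.109,0],-15],
    [[0.07,-0.145,0],-20],
    [[0.088,-0.182,0],-25],
    [[0.105,-0.218,0],-30],
    [[0.123,-0.254,0],-35],
    [[0.14,-0.29,0],-40]
  ],
  "claw": 0.48
}}

```text
t: 0.77
tool_pos: [0.3808, 0.3119, 0.2312]
tcp_rot: [-0.0, 0.515, 0.857, -0.0]
force: [0.1, -0.5, -0.9]
gripper_width: 0.022
grasp_force: 0.0
```

Call:
{"op": "drive_tool", "data": {
  "deltas": [
    [[0.018,-0.036,0],-5],
    [[0.035,-0.073,0],-10],
    [[0.053,-0.109,0],-15],
    [[0.07,-0.145,0],-20],
    [[0.092,-0.182,-0.01],-25],
    [[0.11,-0.218,-0.02],-30],
    [[0.128,-0.254,-0.02],-36],
    [[0.14,-0.29,-0.02],-41]
  ]
}}

```text
t: 1.43
tool_pos: [0.5211, 0.022, 0.2107]
tcp_rot: [0.0, 0.782, 0.623, -0.0]
force: [0.6, 0.7, 1.1]
gripper_width: 0.0224
grasp_force: 0.0
```

Run:
```python
from h import *
import pickle
P=cloud(pickle.load(open("side.pkl","rb"))); print("pot",P[285:310:8,290:318:9].round(3).reshape(-1,3)[:6])
s=arm.get_state(); M=q2m(s["tcp_rot"])
print({k:np.round(s[k],4) for k in("t","tool_pos","force","ft_torque","gripper_width","joint_pos")},"tool y deg",np.degrees(np.arctan2(M[1,1],M[0,1])))
c=cam("wrist"); save(c,"w1"); print(np.round(c["tool_from_camera"],3).tolist())
import pickle; pickle.dump(c,open("w1.pkl","wb"))
th,s_,y,br,dk,Q=measure(c)
X=np.c_[s_[dk],y[dk]]; m=X.mean(0); w,V=np.linalg.eigh(np.cov((X-m).T)); d=V[:,1]*np.sign(V[0,1])
print("dark n",dk.sum(),"mean",m,"deg",np.degrees(np.arctan2(d[1],d[0])),np.sqrt(w*12),Q[dk].mean(0))
```

```text
pot [[ 0.544 -0.164  0.085]
 [ 0.555 -0.178  0.094]
 [ 0.57  -0.181  0.094]
 [ 0.586 -0.183  0.092]
 [ 0.545 -0.164  0.066]
 [ 0.556 -0.178  0.075]]
{'t': np.float64(1.4333), 'tool_pos': array([0.5211, 0.022 , 0.2107]), 'force': array([0.6233, 0.7193, 1.0726]), 'ft_torque': array([ 0.0488, -0.0976,  0.0284]), 'gripper_width': np.float64(0.0224), 'joint_pos': array([-0.5262,  0.3715,  0.4978,  1.9196, -0.2217,  0.9046, -0.1455])} tool y deg -12.980073696263336
[[0.0, -0.966, -0.258, 0.064], [1.0, 0.001, -0.001, -0.0], [0.001, -0.258, 0.966, -0.141], [0.0, 0.0, 0.0, 1.0]]
cover theta 0.19333930799966867 hinge z 0.07847689301064255 n 18876
dark n 2758 mean [ 0.14518781 -0.13784441] deg 10.67785930279551 [0.02731954 0.05981629] [0.52155934 0.02479414 0.10789596]
```

View pics/w1.png

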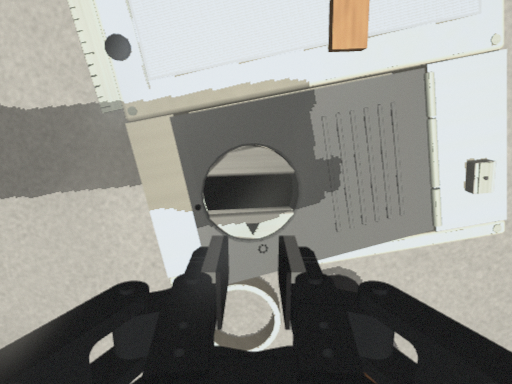

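The wrist view shows the disc outline from (203,144) to (298,239), centred at about (250.5,191.5). The slot bar is at about (250,192), with the pointer at (253,228). I'll cast the disc centre as a check on position.

Run:
```python
from h import *
import pickle
c=pickle.load(open("w1.pkl","rb")); th,s,y,br,dk,Q=measure(c)
for u,v in [(250,191),(251,192),(203,191),(298,191),(250,144),(250,239)]: print(u,v,s[v,u].round(4),y[v,u].round(4),Q[v,u].round(4))
M=c["T"];print(M[:3,3].round(3))
```

```text
cover theta 0.19333930799966867 hinge z 0.07847689301064255 n 18876
250 191 0.1477 -0.1367 [0.5192 0.0261 0.1084]
251 192 0.1471 -0.1375 [0.5197 0.0252 0.1083]
203 191 0.1806 -0.1291 [0.4872 0.0351 0.1147]
298 191 0.1122 -0.1448 [0.5536 0.0164 0.1016]
250 144 0.1413 -0.1034 [0.5268 0.059  0.1072]
250 239 0.1545 -0.1728 [ 0.5109 -0.0097  0.1097]
[0.535 0.085 0.352]
```

Call:
{"op": "drive_tool", "data": {
  "deltas": [
    [[0,0,-0.015],0],
    [[0,0,-0.03],0],
    [[0,0,-0.045],0],
    [[0,0,-0.06],0],
    [[0,0,-0.075],0],
    [[0,0,-0.085],0],
    [[0,0,-0.085],0],
    [[0,0,-0.085],0]
  ]
}}

```text
t: 2.15
tool_pos: [0.52, 0.0239, 0.1261]
tcp_rot: [-0.0, 0.781, 0.625, -0.0]
force: [0.3, -0.0, 0.2]
gripper_width: 0.022
grasp_force: 0.0
```

Run:
```python
from h import *
c=cam("wrist"); save(c,"w2"); print(arm.get_state()["tool_pos"],arm.get_state()["force"])
```

```text
[0.52062756 0.023929   0.12671507] [ 0.85554894  0.10653107 -0.54295479]
```

View pics/w2.png

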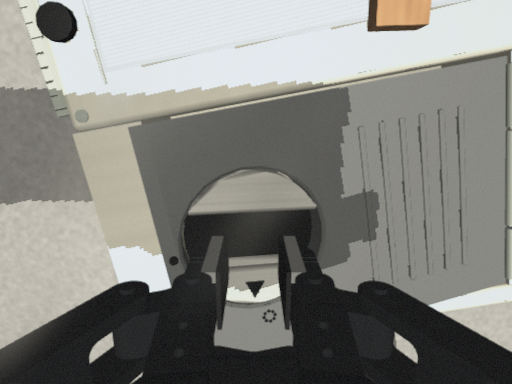

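The fingers straddle the slot centre: the tips are at about (218,240) and (291,240), and the slot spans u 183–320. I'll lower into the slot in small steps.

Call:
{"op": "drive_tool", "data": {
  "deltas": [
    [[0,0,-0.005],0],
    [[0,0,-0.01],0],
    [[0,0,-0.013],0],
    [[0,0,-0.016],0],
    [[0,0,-0.019],0],
    [[0,0,-0.022],0],
    [[0,0,-0.022],0],
    [[0,0,-0.022],0]
  ]
}}

```text
t: 2.87
tool_pos: [0.5202, 0.0239, 0.1041]
tcp_rot: [-0.0, 0.781, 0.625, -0.0]
force: [0.3, 0.1, 0.1]
gripper_width: 0.0219
grasp_force: 0.0
```

Call:
{"op": "drive_tool", "data": {
  "deltas": [
    [[0,0,-0.003],0],
    [[0,0,-0.006],0],
    [[0,0,-0.009],0],
    [[0,0,-0.012],0],
    [[0,0,-0.014],0],
    [[0,0,-0.016],0],
    [[0,0,-0.016],0],
    [[0,0,-0.016],0]
  ]
}}

```text
t: 3.53
tool_pos: [0.5204, 0.0238, 0.0881]
tcp_rot: [0.0, 0.781, 0.625, -0.0]
force: [0.1, -0.0, 0.2]
gripper_width: 0.0221
grasp_force: 0.0
```

Run:
```python
from h import *
c=cam("wrist"); save(c,"w3"); print(arm.get_state()["tool_pos"],arm.get_state()["force"]); th=measure(c)[0]
```

```text
[0.52051508 0.02385752 0.08823941] [ 0.81074092  0.23627615 -1.12612384]
cover theta 0.14348184538064682 hinge z 0.07828110818423922 n 36634
```

View pics/w3.png

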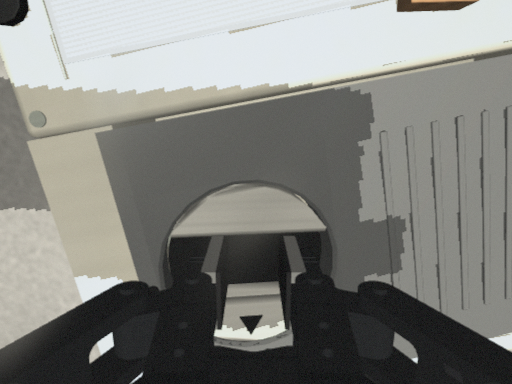

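The tips are in the slot (fingers at about (215,262) and (295,262), inside the dark bar) and the cover is going down, now at 0.143 rad. I'll keep pressing.

Call:
{"op": "drive_tool", "data": {
  "deltas": [
    [[0,0,-0.003],0],
    [[0,0,-0.006],0],
    [[0,0,-0.009],0],
    [[0,0,-0.012],0],
    [[0,0,-0.015],0],
    [[-0.001,0,-0.018],0],
    [[-0.001,0,-0.02],0],
    [[-0.001,0,-0.02],0]
  ]
}}

```text
t: 4.25
tool_pos: [0.5199, 0.0239, 0.0681]
tcp_rot: [0.0, 0.781, 0.625, 0.0]
force: [0.3, 0.4, 0.8]
gripper_width: 0.0223
grasp_force: 0.7
```

Call:
{"op": "drive_tool", "data": {
  "deltas": [
    [[0,0,-0.001],0],
    [[0,0,-0.002],0],
    [[0,0,-0.002],0],
    [[0,0,-0.003],0],
    [[0,0,-0.003],0],
    [[0,0,-0.004],0],
    [[0,0,-0.004],0],
    [[0,0,-0.004],0]
  ]
}}

```text
t: 4.92
tool_pos: [0.5198, 0.0239, 0.0658]
tcp_rot: [-0.0, 0.781, 0.624, 0.001]
force: [-2.5, 0.1, 21.1]
gripper_width: 0.0224
grasp_force: 10.8
```

Run:
```python
from h import *
c=cam("wrist"); print(arm.get_state()["tool_pos"],arm.get_state()["force"]); th=measure(c)[0]
```

```text
[0.51981586 0.02394585 0.06580729] [-2.86745502  0.02539169 21.26142337]
cover theta 0.009381991565243419 hinge z 0.07839687269551429 n 24305
```

The cover is at its stop, with 21 N on the tool where 5 N is enough. Now I'll turn it clockwise while holding it down.

Call:
{"op": "drive_tool", "data": {
  "deltas": [
    [[0,0,0],-4],
    [[0,0,0],-8],
    [[0,0,0],-12],
    [[0,0,0],-16],
    [[0,0,0],-20],
    [[0,0,0],-24],
    [[0,0,0],-28],
    [[0,0,0],-32]
  ]
}}

```text
t: 5.63
tool_pos: [0.5197, 0.023, 0.0658]
tcp_rot: [0.0, 0.924, 0.383, 0.0]
force: [-2.7, -2.3, 22.7]
gripper_width: 0.0222
grasp_force: 11.0
```

```bash
cat > st.py <<'E'
from h import *
c=cam("wrist"); s=arm.get_state(); M=q2m(s["tcp_rot"])
print({k:np.round(s[k],4) for k in("t","tool_pos","force","ft_torque","gripper_width")},"tool y deg",np.degrees(np.arctan2(M[1,1],M[0,1])),"j7",s["joint_pos"][6])
measure(c)
import sys
if len(sys.argv)>1: save(c,sys.argv[1])
E
python3 st.py w4
```

```text
{'t': np.float64(5.6833), 'tool_pos': array([0.5197, 0.023 , 0.0658]), 'force': array([-4.2373, -0.9081, 24.3811]), 'ft_torque': array([-0.2851,  0.8031,  0.0287]), 'gripper_width': np.float64(0.0222)} tool y deg -45.181633362516784 j7 -0.4495349927588589
cover theta 0.001479128302255819 hinge z 0.07880519841043225 n 37745
```

View pics/w4.png

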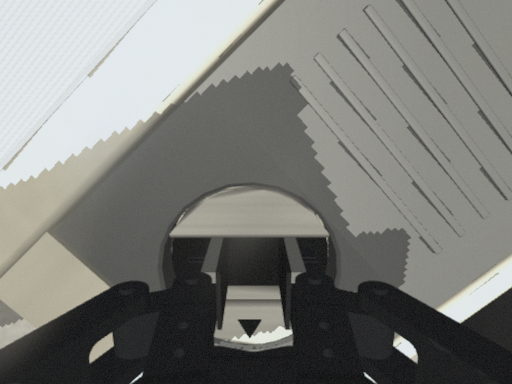

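The fastener is turning with the fingers: its slot edge is still horizontal in view at v≈236, and the cover reads 0.001 rad. I'll continue.

Call:
{"op": "drive_tool", "data": {
  "deltas": [
    [[0,0,0],-4],
    [[0,0,0],-8],
    [[0,0,0],-12],
    [[0,0,0],-16],
    [[0,0,0],-20],
    [[0,0,0],-24],
    [[0,0,0],-28],
    [[0,0,0],-32]
  ]
}}

```text
t: 6.35
tool_pos: [0.5191, 0.0224, 0.0658]
tcp_rot: [0.0, 0.994, 0.113, -0.0]
force: [-4.5, -2.8, 24.2]
gripper_width: 0.0224
grasp_force: 12.0
```

Call:
{"op": "drive_tool", "data": {
  "deltas": [
    [[0,0,0],-3],
    [[0,0,0],-6],
    [[0,0,0],-9],
    [[0,0,0],-12],
    [[0,0,0],-14],
    [[0,0,0],-16],
    [[0,0,0],-16],
    [[0,0,0],-16]
  ]
}}

```text
t: 7.02
tool_pos: [0.5189, 0.0221, 0.0657]
tcp_rot: [0.0, 1.0, -0.025, -0.0]
force: [-5.5, -3.4, 25.3]
gripper_width: 0.0221
grasp_force: 12.5
```

```bash
python3 st.py w5
```

```text
{'t': np.float64(7.0667), 'tool_pos': array([0.5189, 0.0221, 0.0657]), 'force': array([-4.639 , -2.8315, 24.3499]), 'ft_torque': array([-0.6664,  1.2012,  0.0373]), 'gripper_width': np.float64(0.0222)} tool y deg -92.80778482778564 j7 -1.0926987896963247
cover theta -0.0005506227462195172 hinge z 0.07882644284782715 n 37941
```

View pics/w5.png

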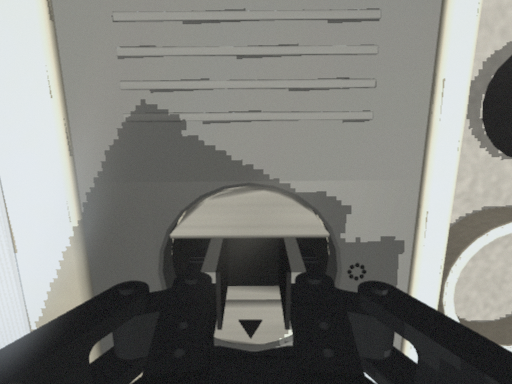

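The slot now looks parallel to the cover's grooves and hinge, with the pointer at (250,328) facing -x. I'll turn a little further to be sure it meets the stop.

Call:
{"op": "drive_tool", "data": {
  "deltas": [
    [[0,0,0],-2],
    [[0,0,0],-4],
    [[0,0,0],-6],
    [[0,0,0],-8],
    [[0,0,0],-10],
    [[0,0,0],-10],
    [[0,0,0],-10],
    [[0,0,0],-10]
  ]
}}

```text
t: 7.73
tool_pos: [0.5187, 0.0234, 0.0657]
tcp_rot: [-0.001, 0.994, -0.111, -0.001]
force: [-5.8, -0.3, 25.9]
gripper_width: 0.0226
grasp_force: 17.9
```

```bash
python3 st.py w6
python3 - <<'E'
import cv2,numpy as np
im=cv2.imread('pics/w6.png'); g=im.max(-1).astype(int)
# slot upper edge: bright->dark transition for columns across disc; and groove lines
for n in ['w4','w5','w6']:
    g=cv2.imread(f'pics/{n}.png').max(-1).astype(float)
    e=[(u,205+np.argmin(np.diff(g[205:265,u]))) for u in range(200,305,6)]
    print(n,np.polyfit(*np.array(e).T,1)[0]*57.3)
E
```

```text
{'t': np.float64(7.7833), 'tool_pos': array([0.5187, 0.0234, 0.0657]), 'force': array([-6.7134,  0.6385, 26.7183]), 'ft_torque': array([-0.0534,  1.301 ,  0.2075]), 'gripper_width': np.float64(0.0222)} tool y deg -102.72321823606839 j7 -1.230527814461665
cover theta 0.0003270477854060931 hinge z 0.07877701579641894 n 31269
w4 0.246388028895757
w5 -0.5519091847265409
w6 -9.096646026831786
```

The fingers have now turned 9° past the slot and the torque has risen to 0.21 N m, so the fastener is on its stop. I'll push slightly further to confirm, then lift straight up.

Call:
{"op": "drive_tool", "data": {
  "deltas": [
    [[0,0,0],-1],
    [[0,0,0],-2],
    [[0,0,0],-3],
    [[0,0,0],-4],
    [[0,0,0],-4],
    [[0,0,0],-4],
    [[0,0,0],-4],
    [[0,0,0],-4]
  ]
}}

```text
t: 8.45
tool_pos: [0.5182, 0.0241, 0.0657]
tcp_rot: [-0.001, 0.99, -0.144, -0.001]
force: [-7.5, 0.4, 29.4]
gripper_width: 0.0221
grasp_force: 30.8
```

```bash
python3 st.py w7
python3 - <<'E'
import cv2,numpy as np
g=cv2.imread('pics/w7.png').max(-1).astype(float)
e=[(u,205+np.argmin(np.diff(g[205:265,u]))) for u in range(200,305,6)]
print(np.polyfit(*np.array(e).T,1)[0]*57.3)
E
```

```text
{'t': np.float64(8.5), 'tool_pos': array([0.5182, 0.0241, 0.0657]), 'force': array([-8.0519,  1.5125, 28.9111]), 'ft_torque': array([0.1691, 1.6949, 0.7783]), 'gripper_width': np.float64(0.0222)} tool y deg -106.60504047183034 j7 -1.2853291462495875
cover theta -5.592602771051676e-05 hinge z 0.07879339665989012 n 30220
-12.664344685242524
```

The torque is 0.78 N m, well above the 0.12 drag, and the slot has not moved, so it is on the stop and locked. I'll ease off the torque and lift out.

Call:
{"op": "drive_tool", "data": {
  "deltas": [
    [[0,0,0.001],2],
    [[0,0,0.002],4],
    [[0,0,0.003],5],
    [[0,0,0.006],5],
    [[0,0,0.01],5],
    [[0,0,0.015],5],
    [[0,0,0.022],5],
    [[0,0,0.03],5]
  ]
}}

```text
t: 9.17
tool_pos: [0.5192, 0.0238, 0.0948]
tcp_rot: [0.0, 0.995, -0.102, -0.0]
force: [0.5, -0.1, -0.3]
gripper_width: 0.0224
grasp_force: 0.0
```

Call:
{"op": "drive_tool", "data": {
  "deltas": [
    [[0,0,0.015],0],
    [[0,0,0.03],0],
    [[0,0,0.045],0],
    [[0,0,0.06],0],
    [[0,0,0.08],0],
    [[0,0,0.1],0],
    [[0,0,0.1],0],
    [[0,0,0.1],0]
  ]
}}

```text
t: 9.83
tool_pos: [0.52, 0.0241, 0.1954]
tcp_rot: [-0.001, 0.995, -0.102, 0.001]
force: [-1.4, 0.5, -0.5]
gripper_width: 0.0222
grasp_force: 0.0
```

```bash
python3 st.py w8
python3 - <<'E'
from h import *
c=cam("scene"); measure(c); save(c,"scene2"); s=arm.get_state(); print(s["force"])
E
```

```text
{'t': np.float64(9.8833), 'tool_pos': array([0.5193, 0.0242, 0.1945]), 'force': array([-0.1166,  0.2985, -0.8007]), 'ft_torque': array([ 0.005 , -0.005 ,  0.0696]), 'gripper_width': np.float64(0.022)} tool y deg -101.69241150855103 j7 -1.3803523005626048
cover theta 0.012768122234953092 hinge z 0.07868405089225869 n 17380
cover theta 0.01151591111267545 hinge z 0.07958990547198999 n 1574
[-0.69559861  0.47329475 -0.24865942]
```

View pics/w8.png

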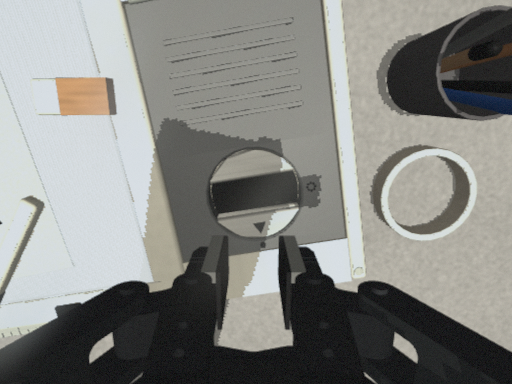

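The cover is resting at about 0.012 rad, the stated locked value of about 0.01. The slot at (255,193) is parallel to the grooves, and the pointer at (260,228) faces the front mark. Nothing else was disturbed, and the gripper is clear, so I'm handing in.

```bash
python3 -c "
from plant import arm
print(arm.close_job())"
```

```text
the job is handed in; nothing more can be done
None
```

The battery cover is shut and locked: it stays at about 0.012 rad with the gripper clear, the fastener was turned clockwise to its stop while the cover was held down, and the job was handed in at about 10 s.

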